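# Stack the supplies for the blood-test round on the tray

## Task

Load the metal tray for the blood-test round by building one neat stack in it, piece by piece from the bottom up: the green carton in the middle of the tray and square with the tray's sides, the blue carton on it, the red carton on that, and the roll of white tape lying flat on the very top. Centre each piece on the one below, with the long sides of the cartons running the same way. Use the pieces on the open worktop in front of the robot, not the similar stock kept far to the right. Leave the tray standing where it is, and do not disturb the glucose meter, the stamp or the strip pot.

Things in the scene. Friction and masses are not known exactly. Their poses are not given: they have to be found in the camera images.
- tray: square light-grey metal instrument tray with cut-off corners and a low rim with a rolled lip, loose, 147 x 147 mm over all, 0.25 kg. Its floor is 140 mm square inside the rim, 3 mm above the worktop; the rim stands 14 mm above the worktop. Origin: centre of the underside; z up; x and y along its sides.
- green_carton: white carton with a green printed band and green top, closed and solid, 68 (x) x 113 (y) x 48 (z) mm, about 0.1 kg; the bottom one of the stack. Origin: centre of the underside; z up; x along the short side (68 mm, the way to grip it), y along the long side.
- blue_carton: white carton with a blue printed band and blue top, closed and solid, 64 (x) x 106 (y) x 45 (z) mm, about 0.09 kg; the second. Origin: centre of the underside; z up; x along the short side (64 mm, the way to grip it), y along the long side.
- red_carton: white carton with a rust-red printed band and top, closed and solid, 52 (x) x 86 (y) x 58 (z) mm, about 0.07 kg; the third. Origin: centre of the underside; z up; x along the short side (52 mm, the way to grip it), y along the long side.
- tape_roll: roll of white tape with a brown core, lying flat, a ring 62 mm in outer diameter and 25 mm high with a hole through it, about 0.04 kg; the top one. Its small loose end makes it up to 4 mm longer along x, so grip it across y (62 mm). Origin: centre of the underside; z up; the ring's own centre lies 2 mm from the origin toward +x.
- meter: white hand glucose meter with a blue key, lying flat, 97 x 51 x 20 mm; a bystander. Origin: centre of the underside.
- stamp: brown wooden hand stamp with a turned knob, standing, 26 x 54 x 65 mm; a bystander. Origin: centre of the underside.
- pot: black and purple test-strip pot with a grey lid, standing, 32 x 28 x 49 mm; a bystander. Origin: centre of the underside.
Things that resemble listed ones, but are neither listed nor needed, are in the scene too. What is shaped like the green_carton but orange or purple is not meant.

How it is judged:
On the way, in this order (a step that is already met when the one before it is completed fails the run):
1. the green carton in the tray, centred and let go (horizontal distance between green_carton and tray below 0.015 m and z of green_carton in the frame of tray between -0.003 and 0.009 m and angle between green_carton's own z axis and vertical below 0.1 rad and (angle between the y axis of green_carton and the x axis of tray, either way round below 0.2 rad or angle between the y axis of green_carton and the y axis of tray, either way round below 0.2 rad) and contact force between green_carton and the fingers below 0.05 N), for 0.2 s.
2. the blue carton on the green one, centred and let go (horizontal distance between blue_carton and green_carton below 0.015 m and z of blue_carton in the frame of green_carton between 0.042 and 0.054 m and angle between blue_carton's own z axis and vertical below 0.1 rad and angle between the y axis of blue_carton and the y axis of green_carton, either way round below 0.2 rad and contact force between blue_carton and the fingers below 0.05 N), for 0.2 s.
3. the red carton on the blue one, centred and let go (horizontal distance between red_carton and blue_carton below 0.015 m and z of red_carton in the frame of blue_carton between 0.039 and 0.051 m and angle between red_carton's own z axis and vertical below 0.1 rad and angle between the y axis of red_carton and the y axis of blue_carton, either way round below 0.2 rad and contact force between red_carton and the fingers below 0.05 N), for 0.2 s.
4. the tape roll on the red carton, centred and let go (horizontal distance between tape_roll and red_carton below 0.015 m and z of tape_roll in the frame of red_carton between 0.052 and 0.064 m and angle between tape_roll's own z axis and vertical below 0.1 rad and contact force between tape_roll and the fingers below 0.05 N), for 0.2 s.
At the end, for the whole second after the job is handed in: Tray, green, blue, red carton, tape roll stacked in that order; each origin within 15 mm sideways of the one below, 6 mm of its seated height and 0.1 rad of upright; green square with the tray and cartons parallel within 0.2 rad; all released and at rest (all of step 1 and all of step 2 and all of step 3 and all of step 4 and linear speed of each of green_carton, blue_carton, red_carton, tape_roll, tray below 0.02 m/s and angular speed of each of green_carton, blue_carton, red_carton, tape_roll, tray below 0.2 rad/s and contact force between tray and the fingers below 0.05 N); the robot touches nothing.
It fails at once if the glucose meter is knocked over or shoved more than 30 mm (distance of meter from where it was at the start of the episode above 0.03 m or angle between meter's own z axis and vertical above 0.5 rad).
It fails at once if the wooden stamp is knocked over or shoved more than 30 mm (distance of stamp from where it was at the start of the episode above 0.03 m or angle between stamp's own z axis and vertical above 0.5 rad).
It fails at once if the strip pot is knocked over or shoved more than 30 mm (distance of pot from where it was at the start of the episode above 0.03 m or angle between pot's own z axis and vertical above 0.5 rad).
It fails at once if the tray is shoved more than 40 mm from where it stood (distance of tray from where it was at the start of the episode above 0.04 m).
It also fails if it takes over 96 s, if anything falls off the work surface, if the arm or the gripper's body presses on something with over 40 N, if the wrist force passes 120 N, or if a joint passes its speed limit or range.

## Robot

A 6-joint arm with a two-finger parallel gripper is mounted at the origin on a cart in front of the work surface, level with it; the furniture and walls round the work are solid. World frame = base frame: x ahead of the robot, y to its left, z up, the work surface at z = 0. Lengths are in m, angles in rad, forces in N, time in s.
With the tool pointing down it reaches from about 0.375 to 0.975 m from the base axis. Payload 3.8 kg.
Tool frame: the origin (TCP) lies midway between the tips of the shut fingers; the grasp point (between the pads) lies 19 mm behind it; x points along the fingers, y is the direction in which the jaws open and shut, and the axes are right-handed (so a half turn about x gives the same grasp; the last joint's range is limited). The gripper opens to 88 mm and grips with 3 to 60 N. Pads are 18 mm wide; open, the fingers measure 123 mm over their backs; the gripper's body (75 mm by 187 mm) begins 45 mm behind the grasp point.
Start: joints at [-1.274, 0.264, 1.604, -0, 1.274, -0.037], TCP at [0.221, -0.638, 0.239] pointing down, gripper open.
Joint ranges: [-2.63, 2.63], [-0.94, 2.18], [0.31, 2.57], [-1.31, 4.45], [0, 2.66], [-2.55, 2.55]. Speed limits (rad/s): [2.57, 2.57, 3.14, 3.14, 3.14, 3.14].

## Interface

Orientations are given as a rotation vector (axis times angle).
In Python, from cell import manip, inverse_kinematics, cams, order gives the robot as it stands. Calls block until the motion is done:
- manip.move_pose(position, orientation): joint-space move of the TCP to a pose.
- manip.move_linear(position, rate=0.15, rot=None): straight line of the TCP; rot=None keeps the orientation; rate is the mean speed in m/s.
- manip.set_joints(angles): joint-space move.
- manip.set_gripper(opening, force=None): finger opening in m; force is the grip in N (None keeps the last); returns when the fingers have stopped.
- manip.dwell(seconds).
- inverse_kinematics(position, orientation): joint angles nearest the present ones, or None.
- manip.state(): the state.
- cams.capture(name): name is "scene" or "top"; returns a dict with "image" (480x640x3 uint8, blue, green, red), "z_map" (480x640 float32, m along the optical axis (not along the pixel's ray), 0 where there is no reading), "intrinsics" (3x3 intrinsics, pixels), "position" and "orientation" of the camera in the world. Camera axes: x right, y down, z forward; pixel columns grow to the right and rows downward; lengths in m; the calibration is good to about 2 mm. A picture is of the moment at which its call begins.
A pose or a line that the arm cannot do raises manip.IKError and nothing moves.
- order.close_job(): hands the job in, once; it reports no verdict.
The state is a dict: "clock": time; "joint_pos": joint angles; "joint_velocities": joint speeds; "tau": joint torques, N m; "tool_pos": TCP position; "tcp_rot": TCP orientation; "contact_force": force on the tool from outside, world axes, zero at the start; "moment": the same for the moment, N m; "gripper_width": finger opening in m.
Only numpy, scipy, OpenCV 4.12 (cv2) and the standard library are available. Lean on these libraries where they do the work, as an engineer would, in place of code of your own. Each camera call takes 0.05 s, during which the arm holds its last target. There are 200 camera calls.

## Working session

There is one attempt and no reset: what is moved stays moved. The work goes in short steps, each a Python script; the robot and the scene stay as the last script left them, time stands still between calls to the robot, and variables do not carry over. Pictures are saved under pics/ and viewed, about 12 in all and at most 16, crops included, and the job is handed in when it is done.

```bash
ls; mkdir -p pics
python3 - <<'E'
from cell import manip,cams
import cv2,numpy as np
for n in("scene","top"):
    c=cams.capture(n); cv2.imwrite(f"pics/{n}0.png",c["image"]); np.savez(f"{n}0.npz",**c)
    print(n,c["intrinsics"],c["position"],c["orientation"],(c["z_map"]>0).mean())
print(manip.state())
E
```

```text
pics
scene [[463.40020183   0.         317.43920573]
 [  0.         463.40020183 240.93101052]
 [  0.           0.           1.        ]] [-0.25646745  0.48301117  0.74224457] [-1.28435658  2.19824934 -0.98789671] 0.9961328125
top [[454.30554631   0.         316.48738045]
 [  0.         454.30554631 244.32267898]
 [  0.           0.           1.        ]] [0.28717913 0.11240233 1.07556343] [-2.12988936  2.15383683 -0.17474899] 0.9961686197916667
{'clock': 0.1, 'joint_pos': array([-1.27391702e+00,  2.64689405e-01,  1.60519764e+00,  2.62997698e-05,
        1.27367091e+00, -3.68602106e-02]), 'joint_velocities': array([ 0.00092726, -0.00188435, -0.00219474, -0.00169768,  0.00037754,
        0.00077559]), 'tau': array([ 1.00729500e-03, -5.03622043e+01, -3.58070076e+01,  7.31664570e-02,
        2.33715051e-02, -6.06189360e-05]), 'tool_pos': array([ 0.22096758, -0.63715803,  0.23752617]), 'tcp_rot': array([ 2.04111313,  0.34584942, -2.04158896]), 'contact_force': array([ 0.12627362,  0.03520026, -0.25790232]), 'moment': array([-0.01626028, -0.02294544,  0.04394675]), 'gripper_width': 0.08854840301061555}
```

View pics/scene0.png

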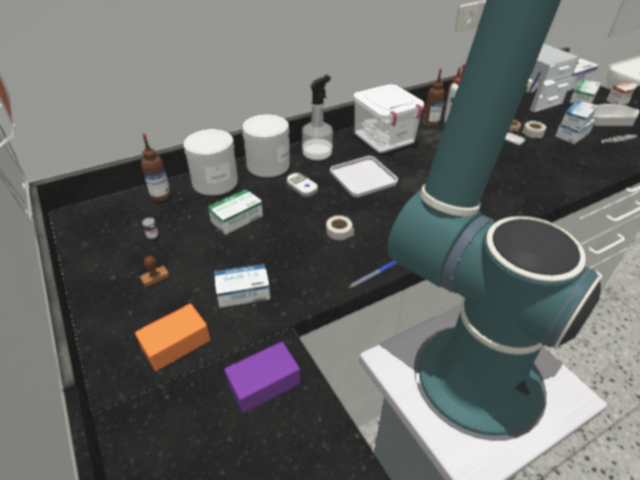

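View pics/top0.png

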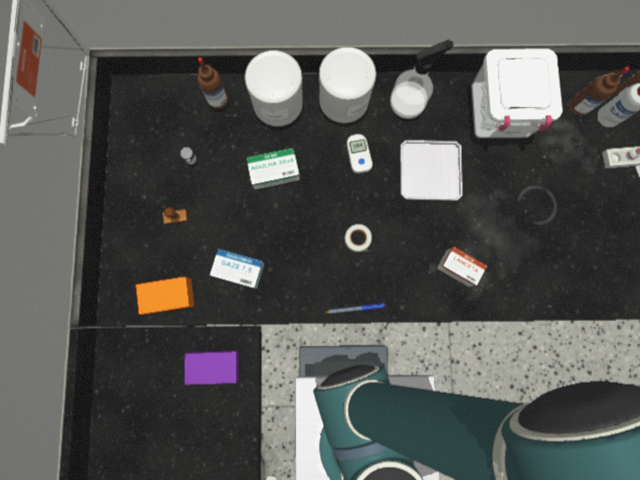

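The scene view shows green (236,210), blue (242,285), tape (340,228) and tray (364,176); red is hidden by the arm. The top view shows green (273,168), blue (237,268), red (463,266), tape (358,238), tray (431,170), meter (359,153), stamp (174,215) and pot (188,155). Next I measure from both views.

```bash
cat > vis.py <<'E'
import cv2,numpy as np
from scipy.spatial.transform import Rotation as R
def cloud(c):
    K=c["intrinsics"];v,u=np.mgrid[:480,:640];z=c["z_map"]
    P=np.stack([(u-K[0,2])/K[0,0]*z,(v-K[1,2])/K[1,1]*z,z],-1)
    W=P@R.from_rotvec(c["orientation"]).as_matrix().T+c["position"]; W[z==0]=np.nan
    return W
def ray(c,uv,h):
    """world xy of pixels on the plane z=h"""
    K=c["intrinsics"];uv=np.atleast_2d(uv).astype(float)
    d=np.c_[(uv-K[:2,2][None])/[K[0,0],K[1,1]],np.ones(len(uv))]@R.from_rotvec(c["orientation"]).as_matrix().T
    p=np.asarray(c["position"]); return p[:2]+d[:,:2]*((h-p[2])/d[:,2])[:,None]
def pix(c,p):
    q=(np.asarray(p)-c["position"])@R.from_rotvec(c["orientation"]).as_matrix()
    K=c["intrinsics"];return q[:2]/q[2]*[K[0,0],K[1,1]]+K[:2,2]
def topface(c,xy,r,zmin,tol=.006):
    """top height and min-area rectangle (by rays) of the thing near xy"""
    W=cloud(c);near=np.hypot(W[...,0]-xy[0],W[...,1]-xy[1])<r
    z=W[...,2];m=near&(z>zmin)
    if m.sum()<30:return None
    h0=np.percentile(z[m],90);m&=abs(z-h0)<tol;h=np.median(z[m])
    m8=cv2.morphologyEx(m.astype(np.uint8),cv2.MORPH_CLOSE,np.ones((3,3)))
    cs,_=cv2.findContours(m8,cv2.RETR_EXTERNAL,cv2.CHAIN_APPROX_NONE);k=max(cs,key=cv2.contourArea)[:,0]
    q=ray(c,k,h);(cx,cy),(a,b),t=cv2.minAreaRect((q*1000).astype(np.float32))
    if a>b:a,b,t=b,a,t+90   # t: direction of the short side
    px=abs(h-c["position"][2])/c["intrinsics"][0,0]*1000
    return dict(h=h,c=np.array([cx,cy])/1000,short=a+px,long=b+px,yaw=(t+90)%180-90,n=int(m.sum()))
E
python3 - <<'E'
from vis import *
np.set_printoptions(precision=4,suppress=True)
C={n:dict(np.load(n+"0.npz")) for n in("top","scene")}
for n,c in C.items():
    W=cloud(c)
    f=W[...,2];m=(abs(f)<.012)&(W[...,0]>.4)&(abs(W[...,1])<.5);print(n,"table z",np.median(f[m]),f[m].std())
T=C["top"]
for n,uv,h,r,zm in[("green",(273,165),.048,.085,.03),("blue",(237,266),.045,.085,.03),("red",(463,263),.058,.075,.03),("tape",(358,236),.025,.06,.012),("tray",(431,170),.014,.115,.008),("meter",(359,153),.02,.07,.01),("stamp",(174,213),.04,.05,.015),("pot",(188,155),.049,.04,.02),("orange",(163,295),.048,.085,.03),("can1",(274,75),.15,.1,.06),("can2",(347,72),.15,.1,.06),("spray",(410,95),.1,.08,.05),("box",(525,75),.12,.12,.06),("bottle",(205,75),.1,.07,.05)]:
    xy=ray(T,uv,h)[0];print(n,xy)
    for k,c in C.items():
        d=topface(c,xy,r,zm);print("   ",k,d and {a:np.round(b,4) for a,b in d.items()})
img=T["image"];a=img[110:320,150:490];cv2.imwrite("pics/crop0.png",cv2.resize(a,(800,494),interpolation=cv2.INTER_CUBIC))
E
```

```text
top table z 0.0009637470702817952 0.0022868184299093264
scene table z 0.0019290988270843634 0.002065087074538121
green [0.6405 0.2061]
    top {'h': np.float64(0.0485), 'c': array([0.6376, 0.2076]), 'short': np.float64(69.495), 'long': np.float64(114.1875), 'yaw': np.float64(11.6893), 'n': np.int64(1256)}
    scene {'h': np.float64(0.0493), 'c': array([0.6355, 0.2079]), 'short': np.float64(73.4114), 'long': np.float64(116.1569), 'yaw': np.float64(11.051), 'n': np.int64(791)}
blue [0.4027 0.2875]
    top {'h': np.float64(0.0454), 'c': array([0.3981, 0.2902]), 'short': np.float64(64.5614), 'long': np.float64(107.445), 'yaw': np.float64(-16.603), 'n': np.int64(1211)}
    scene {'h': np.float64(0.0463), 'c': array([0.3963, 0.2908]), 'short': np.float64(68.1586), 'long': np.float64(106.6731), 'yaw': np.float64(-17.2797), 'n': np.int64(1162)}
red [ 0.4024 -0.2241]
    top {'h': np.float64(0.0587), 'c': array([ 0.3964, -0.2266]), 'short': np.float64(53.4017), 'long': np.float64(87.6336), 'yaw': np.float64(-31.7189), 'n': np.int64(828)}
    scene None
tape [0.4727 0.008 ]
    top {'h': np.fl
[... 3304 characters left out ...]
h': np.float64(0.2002), 'c': array([ 0.9194, -0.3725]), 'short': np.float64(13.5155), 'long': np.float64(147.6616), 'yaw': np.float64(0.5766), 'n': np.int64(236)}
    scene {'h': np.float64(0.3382), 'c': array([ 0.92 , -0.374]), 'short': np.float64(40.9222), 'long': np.float64(160.5207), 'yaw': np.float64(-1.3896), 'n': np.int64(175)}
bottle [0.8405 0.359 ]
    top {'h': np.float64(0.1394), 'c': array([0.8258, 0.3483]), 'short': np.float64(31.9561), 'long': np.float64(33.1919), 'yaw': np.float64(-66.7881), 'n': np.int64(120)}
    scene {'h': np.float64(0.1398), 'c': array([0.8229, 0.3495]), 'short': np.float64(30.99), 'long': np.float64(38.1414), 'yaw': np.float64(89.031), 'n': np.int64(80)}
```

View pics/crop0.png

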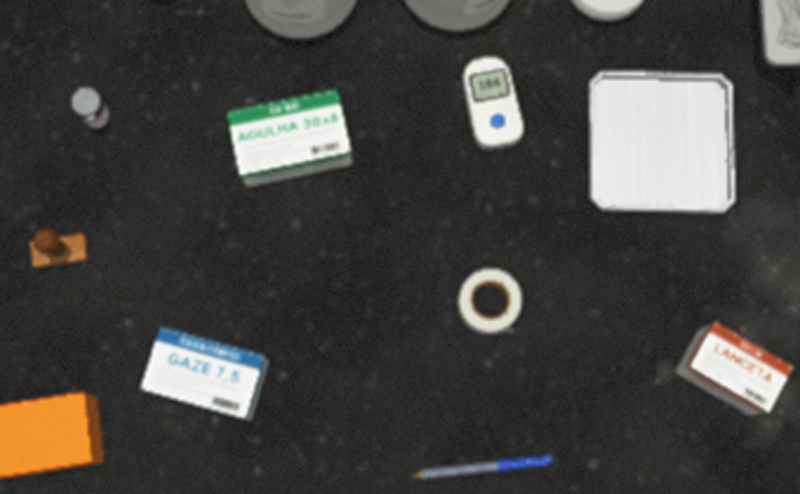

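Both views agree to about 2 mm and the heights match the text. I'm starting with the green carton. I'll set its long side along world x in the tray so the jaws open along y, clear of the bottles behind.

```bash
cat > rob.py <<'E'
from cell import manip,inverse_kinematics,cams,order
from vis import *
np.set_printoptions(precision=4,suppress=True)
def rot(deg):
    a=np.radians(deg);x=np.array([0,0,-1.]);y=np.array([np.cos(a),np.sin(a),0])
    return R.from_matrix(np.c_[x,y,np.cross(x,y)]).as_rotvec()
def best(p,deg):
    """jaw direction deg or its half turn, whichever keeps the last joint most central"""
    o=[(abs(q[5]),d) for d in(deg,deg+180) if (q:=inverse_kinematics(p,rot(d))) is not None]
    return min(o)[1] if o else None
def go(p,deg):
    d=best(p,deg);print("go",np.array(p),d);manip.move_pose(p,rot(d));return d
def st(s=""):
    t=manip.state();print(s,"t=%.1f w=%.4f"%(t["clock"],t["gripper_width"]),t["tool_pos"],"F",t["contact_force"]);return t
def up(z=.28):
    p=manip.state()["tool_pos"];manip.move_linear([p[0],p[1],z],rate=.25)
def pick(xy,deg,z,width,force=20):
    go([*xy,z+.1],deg);manip.set_gripper(.088)
    manip.move_linear([*xy,z],rate=.12);manip.set_gripper(width-.015,force);t=st("gripped")
    up();st("lifted")
def place(xy,deg,z,opening=.082):
    go([*xy,max(.26,z+.05)],deg);manip.move_linear([*xy,z+.02],rate=.2);manip.move_linear([*xy,z],rate=.04);st("down")
    manip.set_gripper(opening);manip.dwell(.2);st("released");manip.move_linear([*xy,z+.05],rate=.12);up(.3)
def look(name):
    for n in("scene","top"):
        c=cams.capture(n);cv2.imwrite(f"pics/{n}{name}.png",c["image"]);np.savez(f"{n}{name}.npz",**c)
TRAY=(.6358,-.1744);PSI=87.8
E
python3 - <<'E'
from rob import *
T=dict(np.load("top0.npz"));S=dict(np.load("scene0.npz"))
ims=[]
for c in(T,S):
    u,v=pix(c,[.4685,.008,.0255]).astype(int);ims.append(cv2.resize(c["image"][v-30:v+30,u-30:u+30],(400,400),interpolation=cv2.INTER_CUBIC))
cv2.imwrite("pics/tape0.png",np.hstack(ims))
print([ (p,best(p,d)) for p,d in[([.6366,.2078,.012],11.4),([*TRAY,.014],PSI),([.397,.2905,.01],-17),([.396,-.2265,.018],-31.7),([*TRAY,.26],PSI),([.4685,.008,.003],90),([.4685,.008,.003],0)]])
up(.3)
pick([.6366,.2078],11.4,.012,.068)
E
```

```text
[([0.6366, 0.2078, 0.012], 11.4), ([0.6358, -0.1744, 0.014], 267.8), ([0.397, 0.2905, 0.01], -17), ([0.396, -0.2265, 0.018], -31.7), ([0.6358, -0.1744, 0.26], 267.8), ([0.4685, 0.008, 0.003], 270), ([0.4685, 0.008, 0.003], 0)]
go [0.6366 0.2078 0.112 ] 11.4
gripped t=5.5 w=0.0685 [0.6376 0.2081 0.0132] F [ 0.2833 -0.2241  4.1419]
lifted t=6.7 w=0.0681 [0.6365 0.2077 0.2776] F [ 0.9867 -0.5383 -1.2685]
```

View pics/tape0.png

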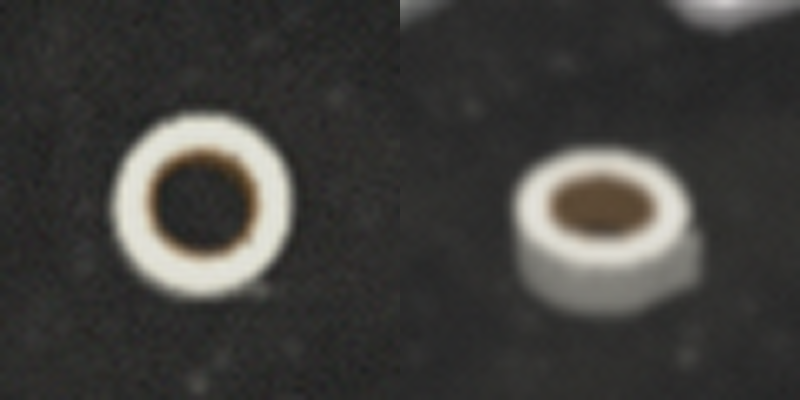

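The crop shows the tape's loose end at the lower right in both views, at about (260,290) in the top crop and (697,255) in the scene crop. Now I place the green carton and compute the tab's direction.

Run:
```python
from rob import *
T=dict(np.load("top0.npz"));S=dict(np.load("scene0.npz"))
for c,q in((T,(260,288)),(S,(297,252))):
    u,v=pix(c,[.4685,.008,.0255]).astype(int)
    for h in(.004,.0125,.02):
        d=ray(c,[u-30+q[0]*.15,v-30+q[1]*.15],h)[0]-[.4685,.008];print("tab",h,d,np.degrees(np.arctan2(d[1],d[0])))
place(TRAY,PSI,.0165)
look("1")
for n in("top","scene"):
    c=dict(np.load(n+"1.npz"));d=topface(c,TRAY,.08,.035);print(n,d)
    print(topface(c,TRAY,.115,.008,.004) and None)
```

```text
tab 0.004 [-0.0267 -0.0227] -139.71564283284246
tab 0.0125 [-0.028  -0.0216] -142.24721844787936
tab 0.02 [-0.029  -0.0208] -144.439765546787
tab 0.004 [-0.018  -0.0313] -119.95641282139219
tab 0.0125 [-0.0262 -0.0255] -135.79487573256492
tab 0.02 [-0.0334 -0.0203] -148.6608673622656
go [ 0.6358 -0.1744  0.26  ] 267.8
down t=10.0 w=0.0685 [ 0.6355 -0.1743  0.016 ] F [-0.1658  0.3778 -1.6004]
released t=10.6 w=0.0816 [ 0.6358 -0.1744  0.0165] F [-0.2257  0.6766  0.1106]
top {'h': np.float64(0.6577693163682535), 'c': array([ 0.5786, -0.1762]), 'short': np.float64(49.8466305762539), 'long': np.float64(90.88414049446679), 'yaw': -0.46485137939453125, 'n': 1508}
None
scene {'h': np.float64(0.45276050415738905), 'c': array([ 0.6186, -0.1528]), 'short': np.float64(85.15063554168191), 'long': np.float64(87.3957756173655), 'yaw': -40.47804641723633, 'n': 249}
None
```

View pics/scene1.png

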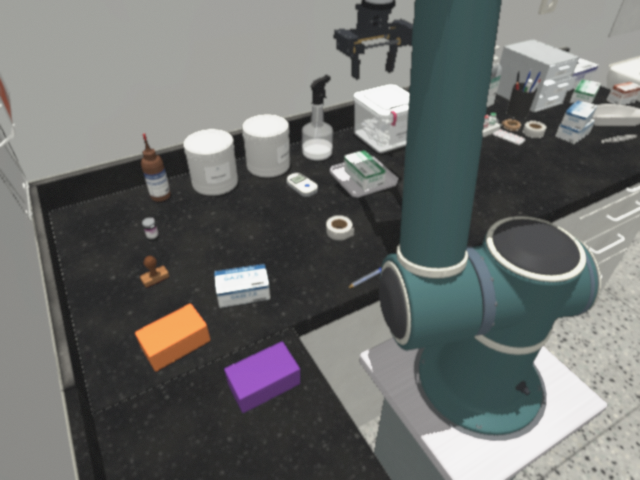

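The scene view shows the green carton seated in the tray at (364,170), square with it, and nothing else moved. I'll pick the blue carton, then measure green from that pose.

```bash
sed -i 's/def topface(c,xy,r,zmin,tol=.006):/def topface(c,xy,r,zmin,tol=.006,zmax=9):/; s/m=near&(z>zmin)$/m=near\&(z>zmin)\&(z<zmax)/' vis.py
cat >> rob.py <<'E'
def chk(name,things):
    look(name)
    for k,xy,r,a,b in things:
        for n in("top","scene"):
            d=topface(dict(np.load(f"{n}{name}.npz")),xy,r,a,.006,b);print(k,n,d and "h %.4f c %.4f %.4f  %.1fx%.1f yaw %.1f n %d"%(d["h"],*d["c"],d["short"],d["long"],d["yaw"],d["n"]))
E
python3 - <<'E'
from rob import *
pick([.3972,.2905],-17,.010,.064)
chk("2",[("tray",TRAY,.115,.009,.02),("green",TRAY,.08,.04,.07)])
E
```

```text
go [0.3972 0.2905 0.11  ] -17
gripped t=16.1 w=0.0643 [0.3978 0.2908 0.0106] F [-0.1335 -0.3407  3.9033]
lifted t=17.4 w=0.0638 [0.3968 0.2902 0.278 ] F [-0.245  -0.8421 -2.2102]
tray top h 0.0142 c 0.6363 -0.1749  148.4x150.3 yaw 87.7 n 449
tray scene h 0.0150 c 0.6344 -0.1741  152.1x153.3 yaw 86.6 n 304
green top h 0.0517 c 0.6338 -0.1746  67.9x116.5 yaw 87.3 n 1278
green scene h 0.0525 c 0.6327 -0.1725  71.6x119.0 yaw 87.6 n 569
```

Run:
```python
from rob import *
place((.634,-.1742),PSI,.0625)
pick([.3964,-.2266],-31.7,.018,.052)
chk("3",[("tray",TRAY,.115,.009,.02),("blue",TRAY,.08,.085,.12)])
```

```text
go [ 0.634  -0.1742  0.26  ] 267.8
down t=21.1 w=0.0645 [ 0.6338 -0.1742  0.0622] F [ 1.0236  0.2796 -1.3074]
released t=21.7 w=0.0820 [ 0.6341 -0.1742  0.0626] F [ 0.0063 -0.5401 -0.5179]
go [ 0.3964 -0.2266  0.118 ] -31.7
gripped t=26.3 w=0.0522 [ 0.3966 -0.2267  0.0182] F [0.0792 0.51   2.5406]
lifted t=27.5 w=0.0524 [ 0.3957 -0.2261  0.2782] F [ 0.2326 -0.5091 -1.1298]
tray top h 0.0143 c 0.6358 -0.1749  148.4x149.0 yaw 87.7 n 375
tray scene h 0.0150 c 0.6342 -0.1741  151.4x154.6 yaw 87.2 n 290
blue top h 0.0967 c 0.6331 -0.1735  65.3x108.4 yaw 88.5 n 1222
blue scene h 0.0975 c 0.6314 -0.1724  67.7x113.6 yaw 87.4 n 508
```

View pics/top3.png

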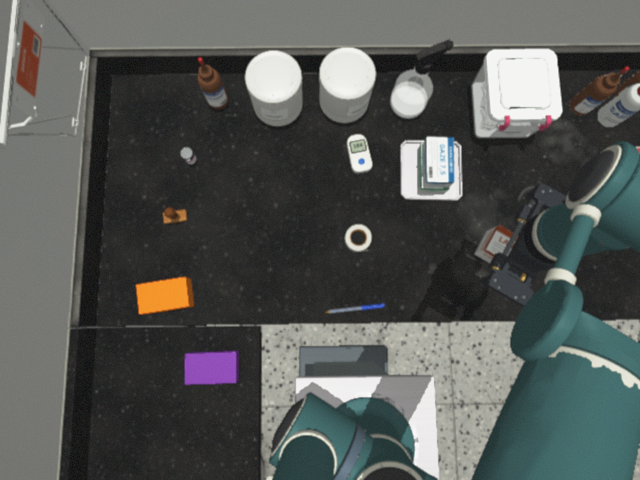

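The top view shows blue centred on green at (438,160) and red in the gripper at (490,245), with the bystanders untouched. Next is red, then the tape.

Run:
```python
from rob import *
place((.634,-.1737),PSI,.1155)
pick([.4685,.0081],-52,.003,.062,12)
chk("4",[("tray",TRAY,.115,.009,.02),("red",TRAY,.07,.14,.17)])
```

```text
go [ 0.634  -0.1737  0.26  ] 267.8
down t=30.2 w=0.0520 [ 0.6339 -0.1736  0.1152] F [ 0.2967 -0.4787 -0.8597]
released t=31.0 w=0.0821 [ 0.634  -0.1737  0.1155] F [ 0.0617  0.1688 -0.466 ]
go [0.4685 0.0081 0.103 ] -52
gripped t=35.3 w=0.0619 [0.4689 0.0081 0.0035] F [-0.3744 -0.0329  3.1997]
lifted t=36.5 w=0.0616 [0.4679 0.0081 0.2782] F [0.4522 0.362  0.0548]
tray top h 0.0154 c 0.5642 -0.1841  6.6x86.6 yaw -2.3 n 65
tray scene h 0.0150 c 0.6342 -0.1740  152.6x152.7 yaw 86.0 n 293
red top None
red scene h 0.1554 c 0.6305 -0.1724  53.9x93.7 yaw 86.5 n 281
```

View pics/scene4.png

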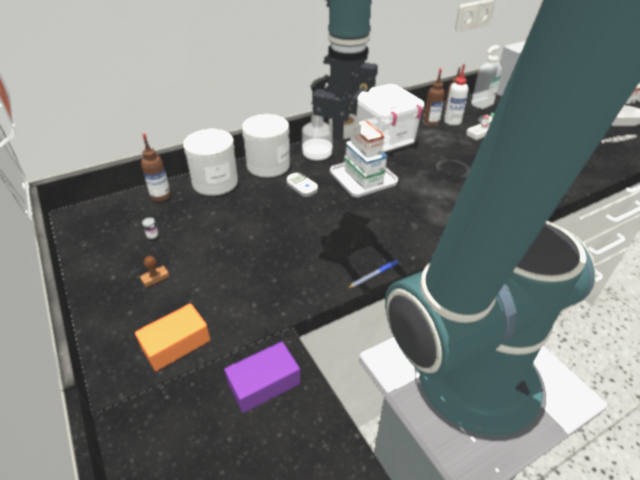

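The scene view shows the stack of three standing straight at (366,155) and the tape held near (350,128). Placing the tape now.

Run:
```python
from rob import *
place((.634,-.1737),PSI,.1585)
go([.45,.3,.3],PSI)
chk("5",[("tray",TRAY,.115,.009,.02),("green",TRAY,.09,.048,.055),("blue",TRAY,.09,.092,.1),("red",TRAY,.07,.15,.158),("tape",TRAY,.07,.17,.19)])
ims=[]
for n,s in(("top",(431,160)),("scene",(366,150))):
    c=dict(np.load(n+"5.npz"))["image"];u,v=s;ims.append(cv2.resize(c[v-60:v+60,u-60:u+60],(400,400),interpolation=cv2.INTER_CUBIC))
cv2.imwrite("pics/fin.png",np.hstack(ims));st()
```

```text
go [ 0.634  -0.1737  0.26  ] 267.8
down t=38.8 w=0.0621 [ 0.6339 -0.1737  0.1582] F [-0.4676  0.3398  0.3911]
released t=39.5 w=0.0821 [ 0.634  -0.1737  0.1585] F [-0.286  -0.0228  0.0391]
go [0.45 0.3  0.3 ] 87.8
tray top h 0.0143 c 0.6361 -0.1749  148.2x148.4 yaw -2.3 n 349
tray scene h 0.0149 c 0.6349 -0.1745  149.6x155.3 yaw 88.6 n 294
green top h 0.0512 c 0.6336 -0.1726  67.7x114.8 yaw 89.4 n 123
green scene h 0.0517 c 0.6195 -0.1508  63.0x127.9 yaw -60.0 n 109
blue top h 0.0965 c 0.6334 -0.1725  65.0x107.9 yaw 89.4 n 274
blue scene h 0.0972 c 0.6311 -0.1723  65.8x112.3 yaw 88.8 n 170
red top h 0.1545 c 0.6036 -0.1714  32.7x52.9 yaw -3.5 n 401
red scene h 0.1550 c 0.6037 -0.1714  42.0x54.4 yaw -8.3 n 130
tape top h 0.1792 c 0.6344 -0.1738  60.6x65.3 yaw 44.2 n 470
tape scene h 0.1795 c 0.6313 -0.1712  60.9x68.2 yaw 56.9 n 202
 t=42.7 w=0.0816 [0.4504 0.2995 0.2998] F [0.7508 0.3162 0.0402]
```

View pics/fin.png

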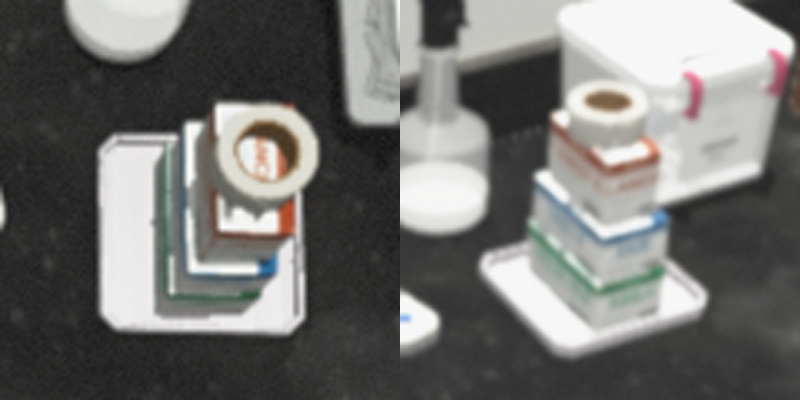

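The crop shows a straight stack with the tape flat at the centre of the red top: (268,150) in the top crop and (605,110) in the scene crop. I'm handing it in.

Run:
```python
from rob import *
chk("6",[("meter",(.678,0),.07,.01,.03),("stamp",(.5245,.442),.05,.05,.08),("pot",(.67,.411),.04,.04,.06)])
manip.dwell(.5);order.close_job();st()
```

```text
meter top h 0.0191 c 0.6798 -0.0002  51.2x95.7 yaw -80.8 n 643
meter scene h 0.0200 c 0.6771 0.0013  52.5x95.8 yaw -77.3 n 344
stamp top None
stamp scene h 0.0642 c 0.5233 0.4438  21.3x25.8 yaw 56.5 n 64
pot top None
pot scene h 0.0494 c 0.6692 0.4115  30.1x31.0 yaw 60.8 n 87
the job is handed in; nothing more can be done
the job is handed in; nothing more can be done
```

I stacked the green, blue and red cartons and then the tape roll in the tray, in that order. I handed the job in with about 43 s on the clock, with no retries. `close_job` gives no verdict, so the results below are my own last checks.

- **Heights:** the top view put the tops at 51, 96.5, 154.5 and 179 mm, against 51, 96, 154 and 179 mm nominal.
- **Centring:** the centres agree to about 3 mm, which is near the camera accuracy. The tray centre is at (0.636, -0.175) and the tape at (0.634, -0.174).
- **Squareness:** in clear views, green and blue lay within about 1° of the tray and red within about 2°. Red's angle came from the scene view only.
- **Bystanders and tray:** the meter and tray were within about 1 mm of their starting positions in both views. The stamp and pot were too, but only in the scene view, because the parked arm hid them from above.

Some fits failed or disagreed:
- **Hidden faces:** after the tape was on, the outlines of red (both views) and green (scene view) were partly covered, so those fits are not usable. For red I relied on the scene-view fit before the tape, (0.6305, -0.1724), and on its visible edge afterwards.
- **Camera offset:** the two cameras differ by a steady 1–3 mm in x.

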